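# Unpin, try and hold open the centrifuge lid

### The job

Draw the lock pin up out of its bore in the front deck of the bench centrifuge and park it in the notch of the bracket on the machine's side: shank pushed fully home in the slot, head resting on the bracket, let go. Then, before touching the release slide, tug the lid up by its bar handle to learn if it is caught; if it is, push the release slide all the way along towards the empty bore and take the handle again. Lift the lid about half open (45 degrees) and finish while still gripping its handle and holding it there, leaving everything else on the bench where it is.

Things in the scene. Friction and masses are not known exactly. Their poses are not given: they have to be found in the camera images.
- unit: Bench centrifuge, fixed, white and grey box; origin at the centre of the underside of its chamber. Its own x points from the front (robot side) to the back, y to its left, z up. Chamber x -115..115, y -130..130 mm, 120 mm high. In front of it (x -190..-115) the deck, flat top at z 120 mm, with the bore and the release slide.
- bore (a point): Mouth of the bore in the deck's flat top, at unit x -152.5, y 80, z 120 mm. 10 mm wide, 25 mm deep, vertical.
- pin_head (a point): Centre of the head of the loose lock pin; z is the pin's axis, up. Head: upright black cylinder 24 mm across, 40 mm tall. Below it a steel shank 8 mm across, 41 mm long. At the start it stands in the bore, 25 mm of shank inside and 16 mm showing (head 16 to 56 mm above the deck), blocking the release slide. About 60 g.
- notch (a point): Where the pin's axis crosses the bracket's top face (100 mm above the table) when parked; the head's centre is then 20 mm above. Bracket: level aluminium plate 8 mm thick, 60 mm wide, sticking out 65 mm from the unit's -y wall, anywhere along it; axes as the unit's. Slot 13 mm wide, open to -y: inner end 4.5 mm, flared mouth (24 mm) 32 mm from this point; nothing beneath.
- lid (a joint): Lid angle, rad: 0 shut, 1.4 fully open. Flat grey lid 235 by 260 mm, 12 mm thick, 0.35 to 0.7 kg, hinged along the back; swings up at the front, falls shut if let go. If caught, its front lifts only about 4 mm (0.018 rad) and stops hard; if not, it just swings up. The catch is inside the deck and cannot be seen.
- lid_grip (a point): Middle of the lid's bar handle: a round steel bar 12 mm thick, 90 mm long along the unit's y, its axis 34 mm above the lid's top, held by two end posts. Moves with the lid; when shut it is at unit x -110, y -50, z 167 mm. Its axes turn with the lid.
- hinge (a point): Middle of the lid's hinge axis, which runs along the unit's y; at unit x 110, y 0, z 121 mm. Handle bar axis: 220 mm in front of and 46 mm above it when shut.
- release (a joint): Travel of the release slide, m: 0 home, 0.025 pushed fully along the unit's +y. It needs about 2 to 6 N and stays where it is left. It starts at home whether or not the lid is caught; pushing it all the way always frees the lid.
- knob (a point): Centre of the release slide's black knob: 26 mm along the unit's x, 24 mm along y, standing 22 mm above the deck; this point is 12 mm above the deck, at unit x -155, y 15 mm at home. A steel tongue 8 mm high runs 46 mm from it towards +y and ends just short of the pin.
- bottle: White bottle, 64 mm wide, 150 mm tall, left of the unit. Bystander, leave alone; origin at the centre of its underside.
- jar: White jar, 60 mm wide, 80 mm tall, right of the unit, behind the bracket. Bystander, leave alone; origin at the centre of its underside.
- amber: Amber glass bottle, 44 mm wide, 75 mm tall, left of the unit. Bystander, leave alone; origin at the centre of its underside.
- tape: Clear ring, 60 mm wide, 20 mm tall, on the table in front of the unit. Bystander, leave alone; origin at the centre of its underside.
- roll: Upright paper roll, 104 mm wide, 200 mm tall, left of the unit. Bystander, leave alone; origin at the centre of its underside.
- tray: Shallow yellow tray 90 by 60 mm, 25 mm tall, on the table in front of the unit. Bystander, leave alone; origin at the centre of its underside.
There are look-alikes about, which are no part of the job. Of the things that look like the part that bears pin_head, the larger one is meant.

How it is judged:
On the way, in this order (a step that is already met when the one before it is completed fails the run):
1. the pin is parked: shank home in the notch, head on the bracket, let go (horizontal distance between pin_head and notch below 0.008 m and z of pin_head in the frame of notch between 0.016 and 0.025 m and angle between pin_head's own z axis and vertical below 0.2 rad and contact force between the fingers and pin below 0.1 N), for 0.2 s.
2. with the release slide still at home, the lid is tugged up by the fingers, by at least 0.008 rad (2 mm at its front) (value of joint lid above 0.008 rad and value of joint release below 0.004 m and contact force between the fingers and lid above 0.5 N), for 0.1 s.
At the end, for the whole second after the job is handed in: The fingers hold the lid still (over 1 N on it, under 0.05 rad/s) at 0.55 to 1.05 rad (32 to 60 degrees) open; the pin stands upright (within 0.2 rad) in the notch, within 8 mm of fully home, its head resting on the bracket (head centre 16 to 25 mm above its top), not touched by the fingers (all of step 1 and value of joint lid between 0.55 and 1.05 rad and velocity of joint lid between -0.05 and 0.05 rad/s and contact force between the fingers and lid above 1 N); the arm keeps its last pose, push and grip.
It fails at once if a bystander (bottle, jar, amber bottle, ring, roll or tray) is moved more than 30 mm (distance of any of bottle, jar, amber, tape, roll, tray from where it was at the start of the episode above 0.03 m).
It also fails if it takes over 72 s, if anything falls off the work surface, if the arm or the gripper's body presses on something with over 40 N, if the wrist force passes 120 N, or if a joint passes its speed limit or range.

### The arm

A 6-joint arm with a two-finger parallel gripper is mounted at the origin on the work surface. World frame = base frame: x ahead of the robot, y to its left, z up, the work surface at z = 0. Lengths are in m, angles in rad, forces in N, time in s.
With the tool pointing down it reaches from about 0.35 to 0.775 m from the base axis. Payload 7.3 kg.
Tool frame: the origin (TCP) lies at the very end of the fingers, on their centre line; the grasp point (between the pads) lies 19 mm behind it (pinch_z is the distance from the TCP to the grasp point, in m); z points along the fingers, y is the line along which they close (so a half turn about z gives the same grasp; the last joint's range is limited). The gripper opens to 92 mm and grips with 3 to 60 N. Pads are 19 mm wide; open, the fingers measure 130 mm over their backs; the gripper's body (75 mm by 190 mm) begins 47 mm behind the grasp point.
Start: joints at [-1.334, 0.342, 1.524, -0, 1.275, -0.146], TCP at [0.196, -0.487, 0.227] pointing down, gripper open.
Joint ranges: [-2.53, 2.53], [-0.77, 2.02], [0.04, 2.7], [-1, 4.14], [0.28, 2.66], [-3.11, 3.11]. Speed limits (rad/s): [2.57, 2.57, 3.14, 3.14, 3.14, 3.14].

### API

Orientations are given as [roll, pitch, yaw] about the fixed x, y, z axes, in that order (R = Rz(yaw) Ry(pitch) Rx(roll)).
In Python, from cell import * gives the robot as it stands.
- The arm moves only by the tool arm_command, never from a script. Its arguments are lists of equal length, an entry for each row: "fingers": the gripper command: -1 is fully open, 1 is shut, values between are in proportion; "travel": the shift along the tool's x, y, z in m, a list of three; "dr": the turn, a rotation vector about the tool's x, y, z in degrees, a list of three. In form: {"fingers": [fingers, ...], "travel": [[x, y, z], ...], "dr": [[wx, wy, wz], ...]}. A call has 1 to 8 rows; each row is the pose to reach, as a shift and turn from the pose commanded when the call began, along the tool's axes at that moment; what a row does not reach only later rows make up. A row lasts 1/12 s, in which the tool goes at most 41.7 mm and 7.16 degrees, less where a joint would pass 70% of its speed; a pose out of reach is approached as far as the arm can. A call with a gripper value outside its range is refused whole. The fingers move at their own pace and stop on an object; "squeeze" is the grip in N (left out, the last holds). Time passes only in rows, so rows that repeat a pose let the fingers close. It gives the time, the measured TCP pose, the force, the opening and the grip force at its end, in the units of the state.
- observe(): the state, without advancing time (a new reading comes with each control period).
- read_camera(name): name is "side" or "top" or "wrist"; returns a dict with "color" (480x640x3 uint8, blue, green, red), "z_map" (480x640 float32, m along the optical axis (not along the pixel's ray), 0 where there is no reading), "fx", "fy", "cx", "cy" (pixels), "R" (3x3) and "t" (3): a world point X has camera coordinates R X + t. Camera axes: x right, y down, z forward; pixel columns grow to the right and rows downward; lengths in m; the calibration is good to about 2 mm. A picture is of the moment at which its call begins.
- hand_in(): hands the job in; it is judged then, once.
The state is a dict: "time": time; "qpos": joint angles; "qvel": joint speeds; "joint_efforts": joint torques, N m; "tool_pos": TCP position; "tool_rot": TCP orientation; "contact_force": force on the tool from outside, world axes, zero at the start; "torque": the same for the moment, N m; "opening": finger opening in m; "grip_force": force on a finger pad.
Only numpy, scipy, OpenCV 4.12 (cv2) and the standard library are available. Lean on these libraries where they do the work, as an engineer would, in place of code of your own. Each camera call takes 0.05 s, during which the arm holds its last target. There are 200 camera calls.

## Working session

There is one attempt and no reset: what is moved stays moved. The work goes in short steps, Python scripts to look and compute and a tool call to move; the robot and the scene stay as the last step left them, time stands still between calls to the robot, and variables do not carry over. Pictures are saved under pics/ and viewed, at most 10 in all, crops included, and the job is handed in when it is done.

Besides the shell and the picture viewer there is one more tool, called after "Request:" as name(argument=value, ...) on one line, values as JSON. arm_command: Moves the arm, as the interface text tells. Its arguments: {"type":"object","properties":{"fingers":{"type":"array","items":{"type":"number"}},"travel":{"type":"array","items":{"type":"array","items":{"type":"number"}}},"dr":{"type":"array","items":{"type":"array","items":{"type":"number"}}},"squeeze":{"type":"number"}},"required":["fingers","travel","dr"]}

```bash
mkdir -p pics; ls; python3 - <<'E'
from cell import *
import cv2,numpy as np,pickle
s=observe();print(s)
d={}
for n in("side","top"):
    c=read_camera(n);d[n]=c;cv2.imwrite(f"pics/{n}0.png",c["color"]);print(n,c["fx"],c["R"],c["t"])
pickle.dump(d,open("c0.pkl","wb"))
E
```

```text
pics
{'time': 0.0, 'qpos': array([-1.33400348e+00,  3.42724831e-01,  1.52505100e+00, -4.26161955e-06,
        1.27537740e+00, -1.46003051e-01]), 'qvel': array([-0.00175313,  0.00056049, -0.00028319,  0.00065978, -0.00104597,
       -0.00023339]), 'joint_efforts': array([-1.22250778e-03, -4.31246281e+01, -2.44219655e+01,  7.16268551e-02,
        5.59550640e-02, -1.17703407e-04]), 'tool_pos': array([ 0.1960147 , -0.48658564,  0.22603201]), 'tool_rot': array([-3.14004809e+00, -2.23008850e-04,  3.82796972e-01]), 'contact_force': array([ 1.22780152, -0.44280137,  0.31803414]), 'torque': array([ 0.04288662,  0.00920188, -0.00510575]), 'grip_force': 0.0, 'opening': 0.09183537672021029}
side 439.4065501004575 [[-0.89761467 -0.44049928 -0.01575705]
 [-0.21268274  0.46414555 -0.8598459 ]
 [ 0.38607506 -0.76845904 -0.51031045]] [0.53848369 0.17217317 0.77511105]
top 483.6041076265719 [[-0.02567915 -0.9994168  -0.02250854]
 [-0.99198582  0.02826171 -0.12314789]
 [ 0.1237122   0.01916582 -0.99213304]] [0.12428215 0.56904548 1.0008644 ]
```

View pics/top0.png

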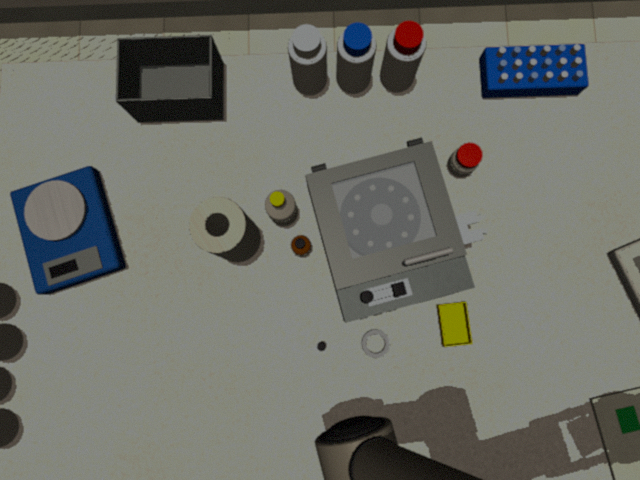

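View pics/side0.png

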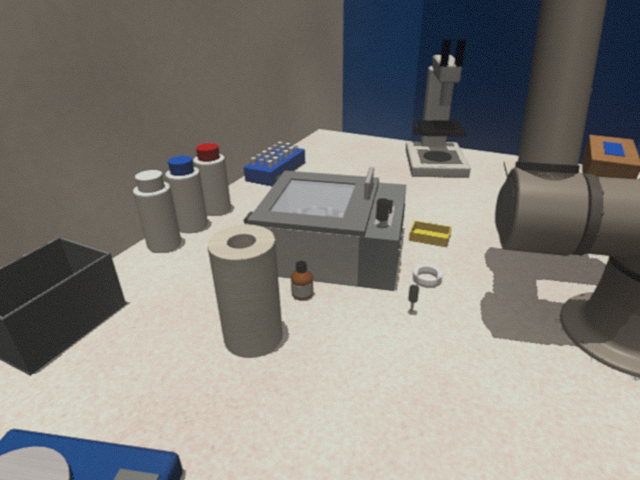

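The top view shows two pin look-alikes: a black head on the deck at (367,296) and a small one on the table at (321,346). The deck one fits, being larger and standing in the bore beside the knob at (400,289). The bracket is at about (474,232) and the handle runs (405,263) to (452,251). I'll confirm in an enlarged crop.

```bash
cat > h.py <<'E'
import numpy as np,cv2,pickle
def pix(c,P):
    q=c["R"]@np.asarray(P,float)+c["t"];return np.array([c["fx"]*q[0]/q[2]+c["cx"],c["fy"]*q[1]/q[2]+c["cy"]])
def at_z(c,u,v,z):
    d=c["R"].T@np.array([(u-c["cx"])/c["fx"],(v-c["cy"])/c["fy"],1]);o=-c["R"].T@c["t"]
    return o+d*(z-o[2])/d[2]
def cloud(c):
    v,u=np.mgrid[:480,:640];z=c["z_map"];p=np.stack([(u-c["cx"])/c["fx"]*z,(v-c["cy"])/c["fy"]*z,z],-1)
    return (p-c["t"])@c["R"]
E
python3 - <<'E'
from h import *
d=pickle.load(open("c0.pkl","rb"));c=d["top"]
im=c["color"][205:330,330:500]
cv2.imwrite("pics/crop0.png",cv2.resize(np.clip(im*1.4,0,255).astype(np.uint8),None,fx=4.6,fy=4.6,interpolation=cv2.INTER_CUBIC))
P=cloud(c)
for n,(u,v) in dict(pin=(367,296),small=(321,346),knob=(400,289),deck=(440,280),lid=(340,262),brk=(470,240),bar=(428,257),jar=(468,155),table=(500,350)).items(): print(n,P[v,u].round(4))
# deck mask
m=(abs(P[...,2]-.12)<.006)&(P[...,2]>0);n,l,s,ce=cv2.connectedComponentsWithStats(m.astype(np.uint8))
for i in range(1,n):
    if s[i,4]>60:print(s[i],ce[i])
E
```

```text
pin [0.4554 0.0198 0.1781]
small [0.358  0.1082 0.0605]
knob [ 0.4674 -0.0456  0.1438]
deck [ 0.4835 -0.1282  0.116 ]
lid [0.5227 0.0659 0.1319]
brk [ 0.5619 -0.1948  0.1043]
bar [ 0.5242 -0.0959  0.1715]
jar [ 0.7437 -0.2094  0.0797]
table [ 0.3352 -0.2744 -0.0004]
[ 116   35   97   68 1066] [162.48874296  67.65196998]
[385  48  37  22 104] [400.54807692  63.86538462]
[337  54  37  18 105] [354.47619048  66.17142857]
[290  56  37  18 105] [308.38095238  68.07619048]
[270 195  18  17  95] [280.95789474 205.49473684]
[ 336  256  139   67 4027] [407.70449466 288.17630991]
```

View pics/crop0.png

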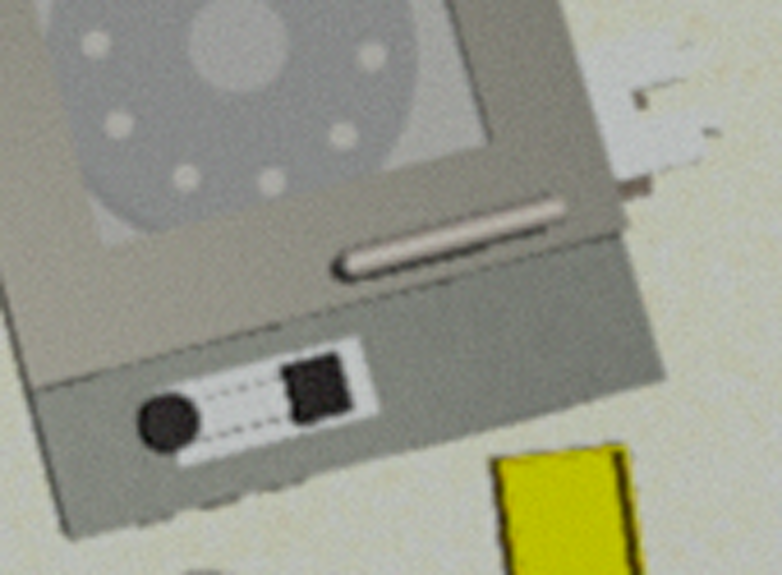

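```bash
cat >> h.py <<'E'
def U2W(p,q): # p: x,y,yaw ; q unit mm
    c,s=np.cos(p[2]),np.sin(p[2]);q=np.asarray(q,float)/1000
    return np.array([p[0]+c*q[0]-s*q[1],p[1]+s*q[0]+c*q[1],q[2]])
def W2U(p,P):
    c,s=np.cos(p[2]),np.sin(p[2]);dx,dy=P[0]-p[0],P[1]-p[1]
    return 1000*np.array([c*dx+s*dy,-s*dx+c*dy,P[2]])
E
python3 - <<'E'
from h import *
from scipy.optimize import least_squares
d=pickle.load(open("c0.pkl","rb"));c=d["top"]
C=lambda x,y:np.array([330+(x+.5)/4.6-.5,205+(y+.5)/4.6-.5])
obs=[((-190,130,120),C(72,540)),((-190,-130,120),C(663,380)),((-152.5,80,176),C(168,423)),((-155,15,142),C(318,387)),((-110,-95,173),C(562,207)),((-110,-5,173),C(347,264))]
f=lambda p:np.concatenate([pix(c,U2W(p,q))-o for q,o in obs])
r=least_squares(f,[.6,-.06,.2]);p=r.x;print(p,f(p).reshape(-1,2).round(2))
np.save("p.npy",p)
for n,q in dict(bore=(-152.5,80,176),knob=(-155,15,132),grip=(-110,-50,167),hinge=(110,0,121)).items():print(n,U2W(p,q).round(4))
P=cloud(c)
m=(abs(P[...,2]-.1)<.007)
U=np.stack([W2U(p,x) for x in P[m]]);U=U[(U[:,1]<-131)&(U[:,1]>-205)&(abs(U[:,0])<130)]
print(len(U),U.min(0),U.max(0))
for y in range(-200,-130,8):
    s=U[abs(U[:,1]-y)<4];print(y,len(s),np.sort(s[:,0]).round(0)[::2] if len(s) else"")
for xy in [(690,45),(715,130),(640,98),(650,160)]: print(xy,W2U(p,at_z(c,*C(*xy),.1)).round(1))
E
```

```text
[ 0.62188716 -0.02190345  0.23494641] [[-0.63  0.3 ]
 [ 0.59  0.15]
 [ 0.48 -0.29]
 [-0.07  0.18]
 [-0.06 -0.28]
 [-0.32 -0.05]]
bore [0.455  0.0204 0.176 ]
knob [ 0.4677 -0.0434  0.132 ]
grip [ 0.5265 -0.0961  0.167 ]
hinge [0.7289 0.0037 0.121 ]
620 [-103.49121407 -194.35511632   94.3382658 ] [ -43.35642594 -139.96608567  106.17967914]
-200 0 
-192 33 [-94. -92. -91. -89. -88. -87. -86. -86. -84. -62. -61. -60. -59. -58.
 -56. -55. -53.]
-184 62 [-103. -102.  -99.  -97.  -95.  -93.  -92.  -91.  -89.  -89.  -87.  -86.
  -85.  -83.  -82.  -81.  -67.  -65.  -64.  -62.  -61.  -60.  -60.  -58.
  -57.  -56.  -55.  -53.  -51.  -49.  -47.]
-176 101 [-103. -102. -101. -100.  -99.  -98.  -97.  -96.  -95.  -94.  -94.  -93.
  -92.  -91.  -90.  -89.  -88.  -87.  -86.  -85.  -84.  -83.  -82.  -81.
  -80.  -67.  -67.  -66.  -65.  -65.  -64.  -63.  -62.  -60.  -60.  -59.
  -57.  -57.  -55.  -55.  -54.  -53.  -52.  -50.  -49.  -48.  -47.  -46.
  -45.  -45.  -44.]
-168 86 [-103. -103. -102. -101. -100.  -99.  -98.  -96.  -95.  -94.  -93.  -92.
  -91.  -90.  -89.  -88.  -86.  -86.  -84.  -84.  -82.  
[... 647 characters left out ...]
 -77.  -75.  -74.  -73.  -72.  -71.  -70.
  -69.  -68.  -67.  -66.  -65.  -64.  -62.  -62.  -61.  -60.  -59.  -58.
  -57.  -56.  -55.  -54.  -53.  -52.  -51.  -50.  -49.  -48.  -48.  -47.
  -46.  -45.  -44.]
-144 109 [-103. -102. -101. -100.  -99.  -98.  -97.  -96.  -95.  -93.  -92.  -91.
  -90.  -89.  -88.  -87.  -85.  -84.  -83.  -82.  -82.  -80.  -79.  -78.
  -77.  -76.  -75.  -74.  -73.  -72.  -71.  -71.  -70.  -68.  -67.  -66.
  -65.  -64.  -63.  -62.  -60.  -59.  -58.  -57.  -56.  -55.  -53.  -52.
  -51.  -50.  -48.  -47.  -46.  -45.  -44.]
-136 1 [-51.]
(690, 45) [ -53.7 -189.4  100. ]
(715, 130) [ -92.4 -188.7  100. ]
(640, 98) [ -70.5 -161.5  100. ]
(650, 160) [ -97.7 -157.6  100. ]
```

The crop confirms it: the large pin head is at crop (168,423), by the tongue and knob. The bracket slot opens right at crop (640,98)–(700,85). The unit fit is good (<0.7 px), and it puts the notch at unit (-73.5,-163).

```bash
cat >> h.py <<'E'
from scipy.spatial.transform import Rotation as Ro
def go(q,yaw=None,tilt=0):
    """unit mm target of TCP -> travel/dr from measured pose; tool x = unit y"""
    from cell import observe
    p=np.load("p.npy");s=observe();R=Ro.from_euler("xyz",s["tool_rot"]);T=U2W(p,q)
    Rt=Ro.from_euler("xyz",[np.pi,0,p[2]+np.pi/2])
    print("unit now",W2U(p,s["tool_pos"]).round(1),"travel",R.inv().apply(T-s["tool_pos"]).round(4),"dr",np.degrees((R.inv()*Rt).as_rotvec()).round(2),"t",s["time"])
E
python3 -c "
from h import *
go((-152.5,80,232))"
```

```text
unit now [-522.4 -352.8  226.1] travel [ 0.4296 -0.3736 -0.0053] dr [-6.000e-02 -6.000e-02 -8.153e+01] t 0.1
```

Request:
arm_command(fingers=[-1,-1,-1,-1,-1,-1,-1,-1], travel=[[0.03,-0.026,-0.005],[0.06,-0.053,-0.005],[0.09,-0.08,-0.005],[0.12,-0.106,-0.005],[0.15,-0.132,-0.005],[0.18,-0.158,-0.005],[0.21,-0.184,-0.005],[0.24,-0.21,-0.005]], dr=[[0,0,-6],[0,0,-12],[0,0,-18],[0,0,-24],[0,0,-30],[0,0,-36],[0,0,-42],[0,0,-48]])

```text
time: 0.77
tool_pos: [0.3405, -0.2007, 0.2316]
tool_rot: [-3.141, -0.0, 1.225]
contact_force: [1.2, -0.2, -0.4]
opening: 0.0921
grip_force: 0.0
```

```bash
python3 -c "
from h import *
go((-152.5,80,232))"
```

```text
unit now [-315.2 -108.3  231.6] travel [ 0.2467  0.0328 -0.0004] dr [-1.000e-02 -0.000e+00 -3.326e+01] t 0.7667
```

Request:
arm_command(fingers=[-1,-1,-1,-1,-1,-1,-1,-1], travel=[[0.035,0.005,0],[0.07,0.009,0],[0.105,0.014,0],[0.14,0.019,0],[0.175,0.023,0],[0.21,0.028,0],[0.2465,0.033,0],[0.2465,0.033,0]], dr=[[0,0,-5],[0,0,-10],[0,0,-15],[0,0,-20],[0,0,-25],[0,0,-30],[0,0,-33.2],[0,0,-33.2]])

```text
time: 1.43
tool_pos: [0.4576, 0.0225, 0.2314]
tool_rot: [3.14, -0.002, 1.808]
contact_force: [-0.9, 0.1, -0.2]
opening: 0.0918
grip_force: 0.0
```

```bash
python3 - <<'E'
from h import *
from cell import *
go((-152.5,80,142))
c=read_camera("wrist");p=np.load("p.npy")
for q in [(-152.5,80,176),(-155,15,142),(-190,130,120)]: print(pix(c,U2W(p,q)).round(1))
cv2.imwrite("pics/w1.png",c["color"])
E
```

```text
unit now [-149.4   81.4  231.4] travel [-0.0016 -0.0032  0.0894] dr [ 0.08 -0.1   0.11] t 1.4333
[311.9 259.7]
[309.4 331.8]
[259.4 167.1]
```

View pics/w1.png

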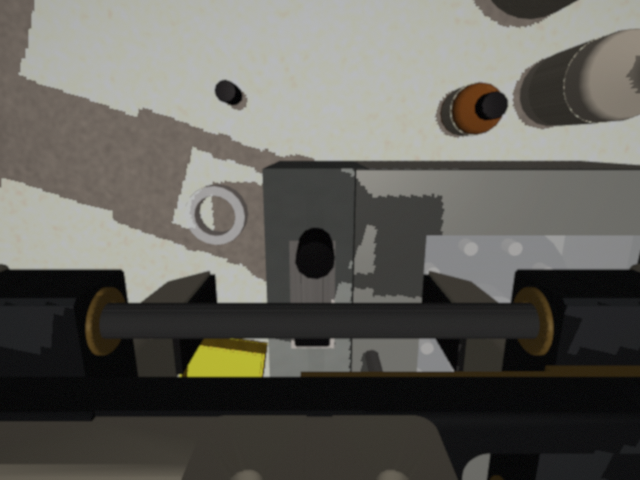

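The pin head shows at (316,258), knob at (312,335) and the deck corner at (264,167), all matching the fit's predictions within a few pixels. Descending.

Request:
arm_command(fingers=[-1,-1,-1,-1,-1,-1], travel=[[0,0,0.01],[0,0,0.02],[0,0,0.03],[0,0,0.03],[0,0,0.03],[0,0,0.03]], dr=[[0,0,0],[0,0,0],[0,0,0],[0,0,0],[0,0,0],[0,0,0]])

```text
time: 1.98
tool_pos: [0.456, 0.0171, 0.2022]
tool_rot: [3.141, 0.0, 1.799]
contact_force: [-0.5, -0.4, 0.5]
opening: 0.0915
grip_force: 0.0
```

```bash
python3 -c "
from h import *
go((-152.5,80,142))"
```

```text
unit now [-152.3   76.5  202.2] travel [ 0.0035 -0.0003  0.0602] dr [ 0.02  0.02 -0.38] t 1.9833
```

Request:
arm_command(fingers=[-1,-1,-1,-1,-1,-1], travel=[[0.0035,0,0.015],[0.0035,0,0.03],[0.0035,0,0.045],[0.0035,0,0.06],[0.0035,0,0.06],[0.0035,0,0.06]], dr=[[0,0,-0.4],[0,0,-0.4],[0,0,-0.4],[0,0,-0.4],[0,0,-0.4],[0,0,-0.4]])

```text
time: 2.48
tool_pos: [0.4551, 0.0209, 0.142]
tool_rot: [-3.141, -0.0, 1.807]
contact_force: [0.2, 1.3, 0.2]
opening: 0.0914
grip_force: 0.0
```

Request:
arm_command(fingers=[1,1,1,1,1,1,1,1], travel=[[0,0,0],[0,0,0],[0,0,0],[0,0,0],[0,0,0],[0,0,0],[0,0,0],[0,0,0]], dr=[[0,0,0],[0,0,0],[0,0,0],[0,0,0],[0,0,0],[0,0,0],[0,0,0],[0,0,0]], squeeze=20)

```text
time: 3.15
tool_pos: [0.4551, 0.0211, 0.1417]
tool_rot: [-3.142, 0.0, 1.807]
contact_force: [0.5, 0.3, -1.0]
opening: 0.0432
grip_force: 0.0
```

```bash
python3 -c "
from h import *
go((-152.5,80,142))"
```

```text
unit now [-152.2   80.6  141.7] travel [-0.0006 -0.0003 -0.0003] dr [-0.    0.01  0.07] t 3.15
```

Request:
arm_command(fingers=[1,1,1,1,1,1,1,1], travel=[[0,0,0],[0,0,0],[0,0,0],[0,0,0],[0,0,0],[0,0,0],[0,0,0],[0,0,0]], dr=[[0,0,0],[0,0,0],[0,0,0],[0,0,0],[0,0,0],[0,0,0],[0,0,0],[0,0,0]], squeeze=20)

```text
time: 3.82
tool_pos: [0.4551, 0.0211, 0.1417]
tool_rot: [-3.142, 0.0, 1.807]
contact_force: [-0.1, 0.3, 0.1]
opening: 0.0236
grip_force: 20.0
```

Gripped at 23.6 mm, which matches the 24 mm head. Lifting.

Request:
arm_command(fingers=[1,1,1,1,1,1,1,1], travel=[[0,0,-0.008],[0,0,-0.018],[0,0,-0.03],[0,0,-0.045],[0,0,-0.06],[0,0,-0.08],[0,0,-0.095],[0,0,-0.095]], dr=[[0,0,0],[0,0,0],[0,0,0],[0,0,0],[0,0,0],[0,0,0],[0,0,0],[0,0,0]])

```text
time: 4.48
tool_pos: [0.4566, 0.0209, 0.24]
tool_rot: [3.136, 0.002, 1.807]
contact_force: [0.5, 0.7, -0.8]
opening: 0.0233
grip_force: 20.0
```

```bash
python3 -c "
from h import *
from cell import *
go((-73.5,-217,236))
print(observe()['opening'],observe()['grip_force'])
c=read_camera('top');cv2.imwrite('pics/t2.png',c['color'])
"
```

```text
unit now [-150.7   80.1  240. ] travel [-0.2972  0.0768  0.0051] dr [0.33 0.13 0.07] t 4.4833
0.02328340381176207 19.998627305030823
```

Request:
arm_command(fingers=[1,1,1,1,1,1,1,1], travel=[[-0.025,0,0],[-0.06,0,0],[-0.095,0,0],[-0.13,0,0],[-0.165,0.01,0],[-0.2,0.03,0],[-0.235,0.05,0],[-0.265,0.065,0]], dr=[[0,0,0],[0,0,0],[0,0,0],[0,0,0],[0,0,0],[0,0,0],[0,0,0],[0,0,0]])

```text
time: 5.2
tool_pos: [0.5811, -0.2233, 0.235]
tool_rot: [-3.14, -0.001, 1.806]
contact_force: [0.8, 0.2, -0.3]
opening: 0.0239
grip_force: 20.0
```

Request:
arm_command(fingers=[1,1,1,1,1,1], travel=[[-0.02,0.006,0],[-0.032,0.012,0],[-0.032,0.012,0],[-0.032,0.012,0],[-0.032,0.012,0],[-0.032,0.012,0]], dr=[[0,0,0],[0,0,0],[0,0,0],[0,0,0],[0,0,0],[0,0,0]])

```text
time: 5.7
tool_pos: [0.599, -0.2486, 0.2366]
tool_rot: [-3.141, -0.001, 1.808]
contact_force: [-0.5, 0.4, -1.0]
opening: 0.0235
grip_force: 20.0
```

```bash
python3 - <<'E'
from h import *
from cell import *
go((-73.5,-217,109))
c=read_camera('wrist');cv2.imwrite('pics/w2.png',c['color'])
p=np.load("p.npy")
for q in [(-73.5,-163,100),(-80,-195,100),(-67,-195,100)]:print(pix(c,U2W(p,q)).round(1))
E
```

```text
unit now [ -75.1 -215.2  236.6] travel [-0.0019  0.0016  0.1276] dr [-0.03 -0.03  0.12] t 5.7
[319.9 160.1]
[311.5 201.8]
[328.1 201.9]
```

View pics/w2.png

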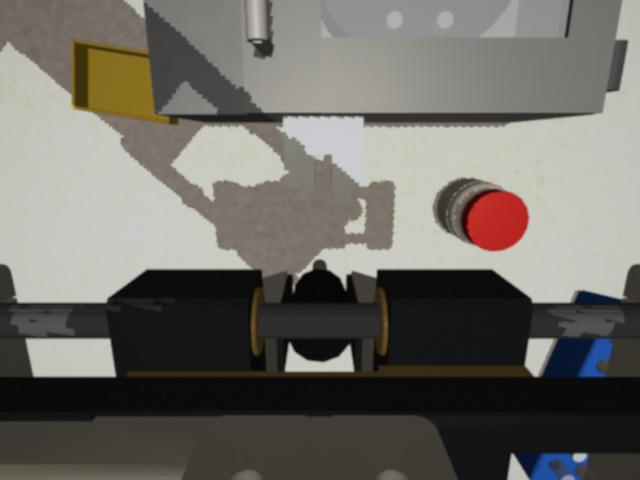

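```bash
python3 - <<'E'
from h import *
from cell import *
c=read_camera('wrist');p=np.load("p.npy");s=observe();R=Ro.from_euler("xyz",s["tool_rot"])
for dz in(-.014+.061,-.014+.045,-.014-.02):print("tip pred",dz,pix(c,s["tool_pos"]+R.apply([0,0,dz])).round(1))
P=cloud(c);m=abs(P[...,2]-.1)<.006
U=((P-[p[0],p[1],0])@np.array([[np.cos(p[2]),-np.sin(p[2]),0],[np.sin(p[2]),np.cos(p[2]),0],[0,0,1]]))*1000
m&=(U[...,1]<-135)&(U[...,1]>-205)&(U[...,0]>-130)&(U[...,0]<-20)
u=U[m]
for y in range(-194,-134,6):
    x=np.sort(u[abs(u[:,1]-y)<3][:,0])
    if len(x)>4: g=np.diff(x);i=g.argmax();print(y,x[0].round(1),x[-1].round(1),"gap",x[i].round(1),x[i+1].round(1))
im=c["color"][110:290,240:400];cv2.imwrite("pics/w2c.png",cv2.resize(im,None,fx=3.3,fy=3.3,interpolation=cv2.INTER_CUBIC))
E
```

```text
tip pred 0.047 [317.4 262. ]
tip pred 0.031 [317.3 271.4]
tip pred -0.034 [316.6 331.8]
-194 -91.2 -50.5 gap -81.8 -59.9
-188 -91.2 -50.5 gap -78.6 -63.1
-182 -100.5 -41.3 gap -77.8 -64.0
-176 -100.3 -41.5 gap -77.8 -64.0
-170 -101.0 -40.9 gap -77.8 -64.1
-164 -100.9 -41.0 gap -77.8 -64.1
-158 -100.8 -41.2 gap -76.3 -75.6
-152 -100.6 -41.3 gap -74.8 -74.1
-146 -100.5 -41.0 gap -75.6 -74.8
-140 -100.3 -41.1 gap -74.8 -74.1
```

View pics/w2c.png

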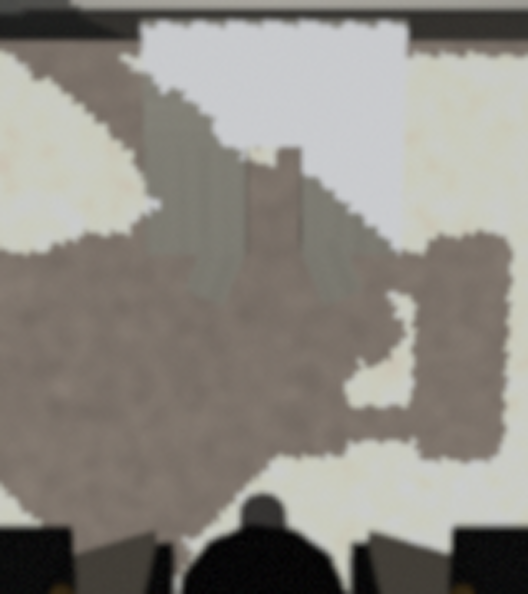

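The held pin's shank tip is at crop (263,510) and the slot's edges at crop x 244..302. Correcting for the wrist camera bias puts the slot centre at unit x of about -72.5, within the slack.

Request:
arm_command(fingers=[1,1,1,1,1,1,1,1], travel=[[-0.002,0.0026,0.02],[-0.002,0.0026,0.04],[-0.002,0.0026,0.06],[-0.002,0.0026,0.08],[-0.002,0.0026,0.1],[-0.002,0.0026,0.115],[-0.002,0.0026,0.126],[-0.002,0.0026,0.126]], dr=[[0,0,0],[0,0,0],[0,0,0],[0,0,0],[0,0,0],[0,0,0],[0,0,0],[0,0,0]])

```text
time: 6.47
tool_pos: [0.6012, -0.25, 0.1085]
tool_rot: [-3.139, -0.003, 1.807]
contact_force: [-0.5, 1.0, -0.6]
opening: 0.0237
grip_force: 20.0
```

Request:
arm_command(fingers=[1,1,1], travel=[[0,0,0],[0,0,0],[0,0,0]], dr=[[0,0,0],[0,0,0],[0,0,0]])

```text
time: 6.72
tool_pos: [0.6031, -0.2513, 0.1122]
tool_rot: [3.14, 0.002, 1.807]
contact_force: [0.6, 0.1, 0.5]
opening: 0.0237
grip_force: 20.0
```

```bash
python3 -c "
from h import *
go((-72.5,-163,108.5))"
```

```text
unit now [ -71.6 -218.8  112.2] travel [ 0.0558 -0.0008  0.0036] dr [0.11 0.11 0.08] t 6.7167
```

Request:
arm_command(fingers=[1,1,1,1,1,1], travel=[[0.003,-0.001,0.001],[0.006,-0.001,0.001],[0.009,-0.001,0.001],[0.009,-0.001,0.001],[0.009,-0.001,0.001],[0.009,-0.001,0.001]], dr=[[0,0,0],[0,0,0],[0,0,0],[0,0,0],[0,0,0],[0,0,0]])

```text
time: 7.22
tool_pos: [0.5995, -0.2425, 0.1098]
tool_rot: [3.141, 0.0, 1.807]
contact_force: [0.4, -0.2, -0.1]
opening: 0.0238
grip_force: 20.0
```

```bash
python3 -c "
from h import *
go((-72.5,-163,108.5))"
```

```text
unit now [ -73.2 -209.3  109.8] travel [0.0463 0.0007 0.0013] dr [0.01 0.02 0.08] t 7.2167
```

Request:
arm_command(fingers=[1,1,1,1,1,1,1,1], travel=[[0.005,0.0007,0],[0.01,0.0007,0],[0.015,0.0007,0],[0.02,0.0007,0],[0.025,0.0007,0],[0.03,0.0007,0],[0.03,0.0007,0],[0.03,0.0007,0]], dr=[[0,0,0],[0,0,0],[0,0,0],[0,0,0],[0,0,0],[0,0,0],[0,0,0],[0,0,0]])

```text
time: 7.88
tool_pos: [0.5931, -0.2128, 0.1099]
tool_rot: [3.142, 0.0, 1.808]
contact_force: [0.3, 0.0, -0.7]
opening: 0.0238
grip_force: 20.0
```

Request:
arm_command(fingers=[1,1,1,1,1,1,1,1], travel=[[0.004,0,0],[0.008,0,0],[0.012,0,0],[0.015,0,0],[0.0165,0,0],[0.0165,0,0],[0.0165,0,0],[0.0165,0,0]], dr=[[0,0,0],[0,0,0],[0,0,0],[0,0,0],[0,0,0],[0,0,0],[0,0,0],[0,0,0]])

```text
time: 8.55
tool_pos: [0.5892, -0.1973, 0.1097]
tool_rot: [3.142, 0.0, 1.807]
contact_force: [-0.1, -0.4, -1.1]
opening: 0.0235
grip_force: 20.0
```

```bash
python3 -c "
from h import *
go((-72.5,-163,106))"
```

```text
unit now [ -72.6 -163.   109.7] travel [-0.      0.0001  0.0037] dr [0.   0.01 0.07] t 8.55
```

Request:
arm_command(fingers=[1,1,1,1,1], travel=[[0.001,0,0],[0.0015,0,0],[0.002,0,0],[0.002,0,0],[0.002,0,0]], dr=[[0,0,0],[0,0,0],[0,0,0],[0,0,0],[0,0,0]])

```text
time: 8.97
tool_pos: [0.5887, -0.1954, 0.1097]
tool_rot: [3.142, 0.0, 1.807]
contact_force: [-0.1, -1.1, -0.8]
opening: 0.0233
grip_force: 20.0
```

Request:
arm_command(fingers=[1,1,1,1,1], travel=[[0,0,0.001],[0,0,0.002],[0,0,0.003],[0,0,0.0035],[0,0,0.0035]], dr=[[0,0,0],[0,0,0],[0,0,0],[0,0,0],[0,0,0]])

```text
time: 9.38
tool_pos: [0.5888, -0.1954, 0.1062]
tool_rot: [3.141, 0.0, 1.807]
contact_force: [0.7, -1.9, -0.0]
opening: 0.0237
grip_force: 20.0
```

Request:
arm_command(fingers=[-0.2,-0.2,-0.2,-0.2,-0.2,-0.2,-0.2,-0.2], travel=[[0,0,0],[0,0,0],[0,0,0],[0,0,0],[0,0,0],[0,0,0],[0,0,0],[0,0,0]], dr=[[0,0,0],[0,0,0],[0,0,0],[0,0,0],[0,0,0],[0,0,0],[0,0,0],[0,0,0]])

```text
time: 10.05
tool_pos: [0.5887, -0.1952, 0.1062]
tool_rot: [-3.142, 0.0, 1.807]
contact_force: [-0.5, 1.2, -0.8]
opening: 0.0552
grip_force: 0.0
```

Request:
arm_command(fingers=[-0.2,-0.2,-0.2,-0.2,-0.2,-0.2,-0.2,-0.2], travel=[[0,0,0],[0,0,-0.01],[0,0,-0.02],[0,0,-0.04],[0,0,-0.06],[0,0,-0.08],[0,0,-0.1],[0,0,-0.12]], dr=[[0,0,0],[0,0,0],[0,0,0],[0,0,0],[0,0,0],[0,0,0],[0,0,0],[0,0,0]])

```text
time: 10.72
tool_pos: [0.5888, -0.1952, 0.2287]
tool_rot: [3.14, 0.001, 1.807]
contact_force: [-0.1, 0.4, -0.0]
opening: 0.0553
grip_force: 0.0
```

```bash
python3 - <<'E'
from h import *
from cell import *
go((-112,-50,230))
t=read_camera("top");c=read_camera("wrist");p=np.load("p.npy")
for k,n in((t,"t"),(c,"w")):
  print(n,pix(k,U2W(p,(-73.5,-163,140))).round(1),pix(k,U2W(p,(-110,-50,173))).round(1))
P=cloud(t);m=(abs(P[...,2]-.14)<.006)
U=np.stack([W2U(p,x) for x in P[m]]);U=U[(U[:,1]<-140)&(U[:,1]>-205)&(abs(U[:,0])<130)];print(len(U),U.mean(0),U.min(0),U.max(0))
a=cv2.resize(t["color"][205:305,400:500],None,fx=4,fy=4);b=c["color"][80:480,140:540]
cv2.imwrite("pics/after.png",np.hstack([a,b]))
E
```

```text
unit now [ -72.5 -160.9  228.7] travel [ 0.1109 -0.0394 -0.0014] dr [0.08 0.07 0.07] t 10.7167
t [475.9 223.9] [428.2 255.6]
w [313.1 241.5] [242.5  50.2]
126 [ -74.09846194 -161.29735499  140.20757555] [ -85.37330649 -173.17781439  134.36730059] [ -62.28863161 -150.53046414  143.95498016]
```

View pics/after.png

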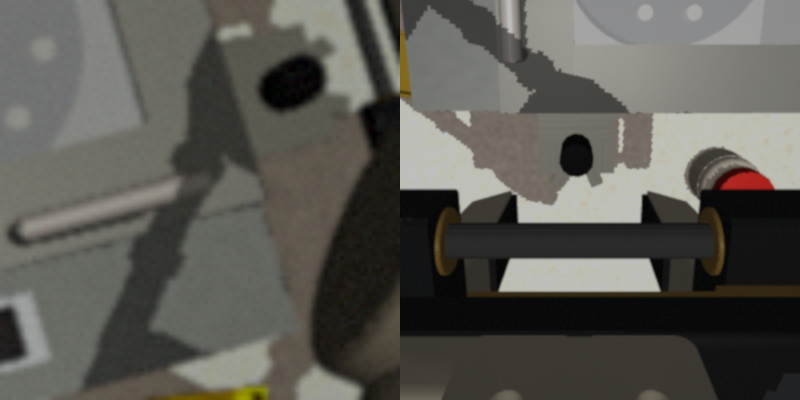

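The pin stands in the slot, seen on the left at (293,82) and on the right at (577,155). Its head top measures z 140 mm at unit (-74,-161), so it is parked. Now the handle.

Request:
arm_command(fingers=[-0.2,-0.2,-0.2,-0.2,-0.2,-0.2,-0.2,-0.2], travel=[[0.02,-0.007,0],[0.04,-0.014,0],[0.06,-0.021,0],[0.08,-0.027,0],[0.1,-0.034,0],[0.111,-0.0375,0],[0.111,-0.0375,0],[0.111,-0.0375,0.01]], dr=[[0,0,0],[0,0,0],[0,0,0],[0,0,0],[0,0,0],[0,0,0],[0,0,0],[0,0,0]])

```text
time: 11.48
tool_pos: [0.5276, -0.0965, 0.2179]
tool_rot: [3.138, 0.003, 1.808]
contact_force: [1.1, -0.2, 0.0]
opening: 0.0552
grip_force: 0.0
```

Request:
arm_command(fingers=[-0.2,-0.2,-0.2,-0.2,-0.2,-0.2,-0.2,-0.2], travel=[[0,0,0.01],[0,0,0.025],[0,0,0.04],[0,0,0.055],[0,0,0.068],[0,0,0.068],[0,0,0.068],[0,0,0.068]], dr=[[0,0,0],[0,0,0],[0,0,0],[0,0,0],[0,0,0],[0,0,0],[0,0,0],[0,0,0]])

```text
time: 12.15
tool_pos: [0.5267, -0.0967, 0.1482]
tool_rot: [3.142, 0.0, 1.806]
contact_force: [-0.0, -0.2, 1.2]
opening: 0.055
grip_force: 0.0
```

```bash
python3 -c "
from h import *
go((-110,-50,150))"
```

```text
unit now [-110.   -50.5  148.2] travel [ 0.0005 -0.     -0.0018] dr [0.   0.01 0.04] t 12.15
```

Centred on the bar. Close and hold.

Request:
arm_command(fingers=[1,1,1,1,1,1,1,1], travel=[[0,0,0],[0,0,0],[0,0,0],[0,0,0],[0,0,0],[0,0,0],[0,0,0],[0,0,0]], dr=[[0,0,0],[0,0,0],[0,0,0],[0,0,0],[0,0,0],[0,0,0],[0,0,0],[0,0,0]], squeeze=30)

```text
time: 12.82
tool_pos: [0.5272, -0.0958, 0.1484]
tool_rot: [3.139, 0.0, 1.807]
contact_force: [3.7, 1.2, -0.8]
opening: 0.011
grip_force: 30.0
```

Request:
arm_command(fingers=[1,1,1,1,1,1], travel=[[0,0,0],[0,0,0],[0,0,0],[0,0,0],[0,0,0],[0,0,0]], dr=[[0,0,0],[0,0,0],[0,0,0],[0,0,0],[0,0,0],[0,0,0]], squeeze=30)

```text
time: 13.32
tool_pos: [0.5272, -0.0958, 0.1484]
tool_rot: [3.14, 0.0, 1.807]
contact_force: [5.7, 1.3, -2.3]
opening: 0.0108
grip_force: 30.0
```

Request:
arm_command(fingers=[1,1,1,1,1,1], travel=[[0,0,-0.001],[0,0,-0.002],[0,0,-0.003],[0,0,-0.003],[0,0,-0.003],[0,0,-0.003]], dr=[[0,0,0],[0,0,0],[0,0,0],[0,0,0],[0,0,0],[0,0,0]])

```text
time: 13.82
tool_pos: [0.5278, -0.0957, 0.1512]
tool_rot: [3.138, 0.0, 1.807]
contact_force: [8.7, 2.5, -4.9]
opening: 0.011
grip_force: 30.0
```

Request:
arm_command(fingers=[1,1,1,1,1,1], travel=[[0,0,-0.001],[0,0,-0.002],[0,0,-0.003],[0,0,-0.004],[0,0,-0.004],[0,0,-0.004]], dr=[[0,0,0],[0,0,0],[0,0,0],[0,0,0],[0,0,0],[0,0,0]])

```text
time: 14.32
tool_pos: [0.5287, -0.0955, 0.1553]
tool_rot: [3.136, 0.001, 1.807]
contact_force: [11.6, 3.4, -6.4]
opening: 0.0109
grip_force: 30.0
```

Request:
arm_command(fingers=[1,1,1,1,1,1], travel=[[0,0.001,-0.001],[0,0.002,-0.002],[0,0.003,-0.004],[0,0.004,-0.006],[0,0.004,-0.006],[0,0.004,-0.006]], dr=[[0,0,0],[0,0,0],[0,0,0],[0,0,0],[0,0,0],[0,0,0]])

```text
time: 14.82
tool_pos: [0.5301, -0.0951, 0.161]
tool_rot: [-3.141, 0.0, 1.807]
contact_force: [3.2, 0.6, -4.1]
opening: 0.0107
grip_force: 30.0
```

```bash
python3 - <<'E'
from h import *
from cell import *
go((-110,-50,150))
d=pickle.load(open("c0.pkl","rb"));p=np.load("p.npy")
for n in("top","side"):
  a=cloud(d[n]);b=cloud(read_camera(n))
  for q in [(-105,90),(-105,50),(-105,20),(-60,110),(0,115)]:
    u,v=pix(d[n],U2W(p,(*q,133))).round().astype(int);print(n,q,np.median(a[v-1:v+2,u-1:u+2,2]).round(4),np.median(b[v-1:v+2,u-1:u+2,2]).round(4))
E
```

```text
unit now [-106.3  -49.8  161. ] travel [-0.0001 -0.0037  0.011 ] dr [-0.01  0.    0.07] t 14.8167
top (-105, 90) 0.1346 0.1465
top (-105, 50) 0.1347 0.1473
top (-105, 20) 0.1341 0.1455
top (-60, 110) 0.135 0.1441
top (0, 115) 0.1341 0.1405
side (-105, 90) 0.133 0.1454
side (-105, 50) 0.1329 0.1457
side (-105, 20) 0.1338 0.1462
side (-60, 110) 0.1335 0.1434
side (0, 115) 0.1336 0.1397
```

The front of the lid has risen 12.5 mm in both cameras, well past the 4 mm catch stop. The lid is not caught, so the slide stays untouched. I'll lift along the arc with a partial tilt.

```bash
cat >> h.py <<'E'
def bar(th):
    a=np.arctan2(46,-220)-th;R=np.hypot(220,46);return np.array([110+R*np.cos(a),121+R*np.sin(a)])
def tcp(th,tau):return bar(th)+19*np.array([-np.sin(tau),-np.cos(tau)])
def arc(t0,t1,a0,a1,n=8):
    """tool travel (y,z mm) and turn about x (deg) from theta t0/tilt a0 to t1/a1"""
    o=tcp(t0,a0);y=np.array([np.cos(a0),-np.sin(a0)]);z=np.array([-np.sin(a0),-np.cos(a0)])
    for k in range(1,n+1):
        f=k/n;d=tcp(t0+f*(t1-t0),a0+f*(a1-a0))-o;print((d@y).round(1),(d@z).round(1),np.degrees(f*(a1-a0)).round(2))
E
python3 -c "
from h import *
r=np.radians
arc(.057,.29,0,r(7));print();arc(.29,.52,r(7),r(14));print();arc(.52,.75,r(14),r(20))"
```

```text
1.5 -6.3 0.88
3.2 -12.5 1.75
5.1 -18.7 2.62
7.1 -24.9 3.5
9.3 -30.9 4.38
11.7 -36.9 5.25
14.3 -42.8 6.13
17.0 -48.7 7.0

2.2 -6.0 0.88
4.5 -11.9 1.75
7.0 -17.7 2.62
9.6 -23.5 3.5
12.5 -29.2 4.38
15.5 -34.8 5.25
18.6 -40.3 6.13
21.9 -45.7 7.0

2.8 -5.7 0.75
5.8 -11.3 1.5
9.0 -16.8 2.25
12.3 -22.2 3.0
15.7 -27.5 3.75
19.3 -32.7 4.5
23.1 -37.8 5.25
27.0 -42.8 6.0
```

Request:
arm_command(fingers=[1,1,1,1,1,1,1,1], travel=[[0,0.0015,-0.0063],[0,0.0032,-0.0125],[0,0.005,-0.0187],[0,0.007,-0.0249],[0,0.0093,-0.0309],[0,0.0117,-0.0369],[0,0.0143,-0.0428],[0,0.017,-0.0487]], dr=[[0.9,0,0],[1.8,0,0],[2.6,0,0],[3.5,0,0],[4.4,0,0],[5.2,0,0],[6.1,0,0],[7,0,0]], squeeze=40)

```text
time: 15.58
tool_pos: [0.5465, -0.0912, 0.2097]
tool_rot: [-3.018, -0.0, 1.807]
contact_force: [3.7, -0.6, -7.0]
opening: 0.0109
grip_force: 40.0
```

```bash
python3 -c "
from h import *
from cell import *
go((-110,-50,150))
print(tcp(.29,np.radians(7)),observe()['qpos'])"
```

```text
unit now [-89.5 -49.8 209.7] travel [-0.0002 -0.013   0.0617] dr [-7.1  -0.01  0.06] t 15.5833
[-89.97536778 209.13033092] [-0.26918649  0.47719333  1.36695553 -0.06045271  1.40635413 -0.49203363]
```

Tracking within 1 mm; carrying on.

Request:
arm_command(fingers=[1,1,1,1,1,1,1,1], travel=[[0,0.0022,-0.006],[0,0.0045,-0.0119],[0,0.007,-0.0177],[0,0.0096,-0.0235],[0,0.0125,-0.0292],[0,0.0155,-0.0348],[0,0.0186,-0.0403],[0,0.0219,-0.0457]], dr=[[0.9,0,0],[1.8,0,0],[2.6,0,0],[3.5,0,0],[4.4,0,0],[5.2,0,0],[6.1,0,0],[7,0,0]])

```text
time: 16.25
tool_pos: [0.5725, -0.0849, 0.2522]
tool_rot: [-2.894, -0.001, 1.807]
contact_force: [0.1, -1.0, -5.6]
opening: 0.0104
grip_force: 40.0
```

Request:
arm_command(fingers=[1,1,1,1,1,1,1,1], travel=[[0,0.0028,-0.0057],[0,0.0058,-0.0113],[0,0.009,-0.0168],[0,0.0123,-0.0222],[0,0.0157,-0.0275],[0,0.0193,-0.0327],[0,0.0231,-0.0378],[0,0.027,-0.0428]], dr=[[0.8,0,0],[1.5,0,0],[2.2,0,0],[3,0,0],[3.8,0,0],[4.5,0,0],[5.2,0,0],[6,0,0]])

```text
time: 16.92
tool_pos: [0.6077, -0.0764, 0.2877]
tool_rot: [-2.788, -0.001, 1.806]
contact_force: [-1.7, -1.3, -2.4]
opening: 0.0109
grip_force: 40.0
```

Request:
arm_command(fingers=[1,1,1,1,1,1,1,1], travel=[[0,0,0],[0,0,0],[0,0,0],[0,0,0],[0,0,0],[0,0,0],[0,0,0],[0,0,0]], dr=[[0,0,0],[0,0,0],[0,0,0],[0,0,0],[0,0,0],[0,0,0],[0,0,0],[0,0,0]])

```text
time: 17.58
tool_pos: [0.6082, -0.0763, 0.288]
tool_rot: [-2.792, 0.0, 1.807]
contact_force: [-6.0, -0.2, 1.1]
opening: 0.0107
grip_force: 40.0
```

```bash
python3 - <<'E'
from h import *
from cell import *
go((-110,-50,150));print(tcp(.75,np.radians(20)),abs(observe()["qvel"]).max())
p=np.load("p.npy")
t=read_camera("top");s=read_camera("side")
P=cloud(t);m=(abs(P[...,2]-.14)<.006)
U=np.stack([W2U(p,x) for x in P[m]]);U=U[(U[:,1]<-140)&(U[:,1]>-205)&(U[:,0]>-110)&(U[:,0]<-40)];print("pin",len(U),U.mean(0) if len(U) else "")
cv2.imwrite("pics/end.png",np.hstack([cv2.resize(t["color"][100:400,240:540],(400,400)),cv2.resize(s["color"][100:330,230:460],(400,400))]))
E
```

```text
unit now [-26.  -49.7 288. ] travel [-0.0002 -0.0317  0.1584] dr [-2.003e+01  1.000e-02  5.000e-02] t 17.5833
[-26.11455091 286.76405538] 0.0019073292310382843
pin 0
```

View pics/end.png

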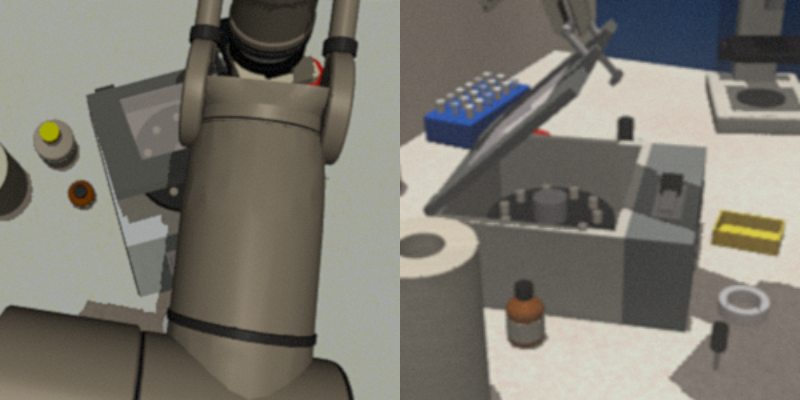

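The side view (right) shows the lid held about 43° open with the fingers on the bar near (600,50). The parked pin stands upright at (626,128). The arm is still, so I'm handing in.

```bash
python3 -c "
from cell import *
print(hand_in())"
```

```text
the job is handed in; nothing more can be done
None
```

The job is handed in, though no verdict came back: the pin is parked in the notch, the tug showed the lid was not caught so I left the release slide alone, and the lid is held about 43° open by its handle.

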